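# Free the stuck taper plug and cover its socket

## Robot

A 7-joint arm with a two-finger parallel gripper is mounted at the origin on a cart in front of the work surface, level with it; the furniture and walls round the work are solid. World frame = base frame: x ahead of the robot, y to its left, z up, the work surface at z = 0. Lengths are in m, angles in degrees, forces in N, time in s.
With the tool pointing down it reaches from about 0.425 to 0.8 m from the base axis. Payload 8.3 kg.
Tool frame: the origin (TCP) lies at the very end of the fingers, on their centre line; the grasp point (between the pads) lies 19 mm behind it; y points along the fingers, x is the direction in which the jaws open and shut, and the axes are right-handed (so a half turn about y gives the same grasp; the last joint's range is limited). The gripper opens to 85 mm and grips with 20 to 120 N. Pads are 22 mm wide; open, the fingers measure 114 mm over their backs; the gripper's body (76 mm by 85 mm) begins 54 mm behind the grasp point. The pads swing forward as they close: fully open they stand 13 mm farther back than shut.
Start: joints at [61.885, 21.967, 0.94, 78.501, -0.361, 79.538, -2.664], TCP at [0.259, -0.569, 0.231] pointing down, gripper open.
Joint ranges: [-169.22, 169.22], [-14.56, 117.87], [-87.37, 89.26], [10.42, 133.3], [-82.24, 262.24], [0.94, 117.77], [-172.7, 172.7]. Speed limits (degrees/s): [136.94, 136.94, 172.46, 172.46, 180, 180, 180].

## Interface

Orientations are given as [roll, pitch, yaw] about the fixed x, y, z axes, in that order (R = Rz(yaw) Ry(pitch) Rx(roll)).
In Python, from plant import robot gives the robot as it stands.
- The arm moves only by the tool servo_tool, never from a script. Its arguments are lists of equal length, an entry for each row: "delta_pos": the shift along the world's x, y, z in m, a list of three; "yaw": the turn about the world's z in rad. In form: {"delta_pos": [[tx, ty, tz], ...], "yaw": [yaw, ...]}. A call has 1 to 12 rows; each row is the pose to reach, as a shift and turn from the pose commanded when the call began; what a row does not reach only later rows make up. A row lasts 1/12 s, in which the tool goes at most 41.7 mm and 7.16 degrees, less where a joint would pass 70% of its speed; a pose out of reach is approached as far as the arm can. A call with a gripper value outside its range is refused whole. "jaw" is the finger opening in m, from 0 to 0.0854, set as the call begins (left out, the last holds). The fingers move at their own pace and stop on an object; the grip force is fixed at half the most. Time passes only in rows, so rows that repeat a pose let the fingers close. It gives the time, the measured TCP pose, the force and the opening at its end, in the units of the state.
- robot.observe(): the state, without advancing time (a new reading comes with each control period).
- robot.grab_frame(name): name is "scene" or "top" or "wrist"; returns the picture (400x640x3 uint8, red, green, blue); there is no depth.
- robot.camera_model(name): a dict with "fx", "fy", "cx", "cy" (pixels), "k1" (the pictures are not rectified: a ray, as slopes to the right and down, at radius r is drawn at 1 + k1 r^2 times it, then the intrinsics apply), "eye" and "orientation" of the camera in the world; the wrist camera has in their place "T_tool_cam" (4x4, takes a point from camera to tool coordinates, whose origin is the TCP and whose axes are the tool frame's). Camera axes: x right, y up, looking along -z (the intrinsics and any distortion apply to the point x, -y, -z); pixel columns grow to the right and rows downward; lengths in m; the calibration is good to about 2 mm. A picture is of the moment at which its call begins: read the wrist's pose just before it. camera_model takes no time and is no camera call.
- robot.close_job(): hands the job in, once; it reports no verdict.
The state is a dict: "time": time; "q": joint angles; "qd": joint speeds; "joint_efforts": joint torques, N m; "eef_pos": TCP position; "ee_rot": TCP orientation; "wrist_force": force on the tool from outside, world axes, zero at the start; "wrist_torque": the same for the moment, N m; "grip_width": finger opening in m.
Only numpy, scipy, OpenCV 4.12 (cv2) and the standard library are available. Lean on these libraries where they do the work, as an engineer would, in place of code of your own. Each camera call takes 0.05 s, during which the arm holds its last target. There are 200 camera calls.

## Task

The steel taper plug with the square brass head is stuck in the blue taper socket. Twist it about 45 degrees to break it free (pulling alone will not do it), pull it straight out and set it down gently so that it stands upright, foot down, in the open wooden box; then swing the round dust cover fully home over the empty bore. Do not knock the torch, the tape measure or the grey case about.

Things in the scene. Friction and masses are not known exactly. Their poses are not given: they have to be found in the camera images.
- socket: Blue cast taper socket, fixed to the bench. Origin on the bench under the bore axis, z up. Foot plate 150 (x) by 175 (y, -105 to +70) by 12 mm; round body 108 mm in diameter, flat top 80 mm above the bench, conical bore 60 mm wide at the mouth. At local (0, -64 mm) a boss 34 mm in diameter, as high as the body, carries the cover's pivot. White mark on the rim towards local -x.
- taper_plug: Steel plug 108 mm tall, about 0.45 kg, upright in the bore. Origin at the centre of its foot, z up. Conical shank, 48 mm in diameter at the foot, 58 mm at 56 mm height; flange 70 mm in diameter from 60 to 68 mm; square brass head 32 by 32 mm, faces square to local x and y, from 68 to 108 mm. Seated, the foot is 24 mm above the bench and its yaw is the socket's within 4 degrees.
- plug_head (a point): Centre of the plug's square brass head, on its axis, 88 mm above its foot. The plug is stuck: a straight pull does not release it. It turns, either way, against about 0.3 N m; once turned 38 degrees or more from its starting yaw (45 to 50 is sure; stop before 75) it lifts straight out with little more than its weight. Raised by 60 mm it is clear of the bore.
- dust_cover (a joint): Angle of the dust cover about its upright pivot, rad: 0 = closed, centred over the bore, against its stop; grows as it opens, counterclockwise seen from above, towards the socket's local -x side; at most 2.3. Starts open at 1.7 to 2.15. It stays where it is left and moves with about 1 N at the knob. It cannot close while the plug is in the bore.
- cover_knob (a point): Centre of the top face of the black knob on the dust cover: round, 16 mm in diameter, 28 mm tall, free to spin on its stud, its top 114 mm above the bench. The cover is a round aluminium plate 68 mm in diameter, 5 mm thick, its top 86 mm above the bench; the knob stands at its centre, 64 mm from the pivot.
- cover_pivot (a point): Point on the axis of the dust cover's pivot, at the height of the knob's top.
- bore_mouth (a point): Centre of the bore's mouth, at the socket's top, 80 mm above the bench.
- wood_box: Open brown wooden box, 75 (local x) by 140 (local y) by 42 mm, loose, 0.8 kg; inside 62 by 126 mm, floor 5 mm thick. Origin at the centre of its underside, z up. With the plug standing in it, the plug's flange and head are above its walls.
- torch: Bystander: black torch with a red end, 137 mm long, lying on the bench. Origin at the centre of its underside.
- tape_measure: Bystander: yellow tape measure, 68 by 80 by 38 mm. Origin at the centre of its underside.
- grey_case: Bystander: grey plastic case, 60 by 130 by 35 mm. Origin at the centre of its underside.

How it is judged:
By the outcome, as a careful person would: the job done as asked, in the order asked, and still so for the second after the job is handed in, with the robot touching nothing.
It also fails if it takes over 64 s, if anything falls off the work surface, if the arm or the gripper's body presses on something with over 40 N, if the wrist force passes 120 N, or if a joint passes its speed limit or range.

## Working session

There is one attempt and no reset: what is moved stays moved. The work goes in short steps, Python scripts to look and compute and a tool call to move; the robot and the scene stay as the last step left them, time stands still between calls to the robot, and variables do not carry over. Pictures are saved under pics/ and viewed, about 8 in all and at most 12, crops included, and the job is handed in when it is done.

Besides the shell and the picture viewer there is one more tool, called as name(argument=value, ...) on one line, values as JSON. servo_tool: Moves the arm, as the interface text tells. Its arguments: {"type":"object","properties":{"delta_pos":{"type":"array","items":{"type":"array","items":{"type":"number"}}},"yaw":{"type":"array","items":{"type":"number"}},"jaw":{"type":"number"}},"required":["delta_pos","yaw"]}

```bash
ls; mkdir -p pics; cat > h.py <<'E'
from plant import robot
import cv2, numpy as np
from scipy.spatial.transform import Rotation as R
def rot(o): return R.from_euler('xyz',o,degrees=True).as_matrix()
def snap(name,f,crop=None,s=1):
    st=robot.observe(); im=robot.grab_frame(name); im=im[:,:,::-1]
    cv2.imwrite('pics/raw_'+f,im)
    if crop: x0,y0,x1,y1=crop; im=im[y0:y1,x0:x1]
    if s!=1: im=cv2.resize(im,None,fx=s,fy=s,interpolation=cv2.INTER_CUBIC)
    cv2.imwrite('pics/'+f,im); return st
def cam(name,st=None):
    m=robot.camera_model(name)
    if name=='wrist':
        T=np.eye(4);T[:3,:3]=rot(st['ee_rot']);T[:3,3]=st['eef_pos'];T=T@np.array(m['T_tool_cam']);return m,T[:3,:3],T[:3,3]
    o=np.array(m['orientation']); 
    return m,(rot(o) if o.size==3 else o.reshape(3,3)),np.array(m['eye'])
def ray(c,u,v):
    m,Rm,e=c; K=np.array([[m['fx'],0,m['cx']],[0,m['fy'],m['cy']],[0,0,1.]])
    p=cv2.undistortPoints(np.array([[[u,v]]],float),K,np.array([m['k1'],0,0,0.]))[0,0]
    d=Rm@np.array([p[0],-p[1],-1]); return e,d/np.linalg.norm(d)
def atz(c,u,v,z):
    e,d=ray(c,u,v); return e+d*(z-e[2])/d[2]
def tri(*rs):
    A=0;b=0
    for e,d in rs:
        P=np.eye(3)-np.outer(d,d);A=A+P;b=b+P@e
    x=np.linalg.solve(A,b); return x,[np.linalg.norm((np.eye(3)-np.outer(d,d))@(x-e)) for e,d in rs]
def proj(c,X):
    m,Rm,e=c; p=Rm.T@(np.array(X)-e); a=np.array([p[0],-p[1]])/-p[2]; a=a*(1+m['k1']*(a@a)); return np.array([m['cx']+m['fx']*a[0],m['cy']+m['fy']*a[1]])
E
python3 - <<'E'
from h import *
print(robot.observe())
for n in('scene','top','wrist'): print(n,robot.camera_model(n))
a=snap('top','top0.png',s=1.25); snap('scene','scene0.png',s=1.25)
E
```

```text
pics
{'time': 0.0, 'q': array([61.88646137, 22.01484805,  0.93657565, 78.56129064, -0.36038408,
       79.53922092, -2.66486218]), 'qd': array([-0.00308117,  0.01828201,  0.07416619,  0.09493762,  0.0195344 ,
        0.00551747, -0.0476459 ]), 'joint_efforts': array([ 7.73053816e-04, -6.27586842e+01,  8.44535194e-01, -3.71816289e+01,
        1.64768082e-02,  1.42717984e-02,  1.10323757e-05]), 'eef_pos': array([ 0.25911108, -0.56819823,  0.2302832 ]), 'ee_rot': array([-90.00202791,   0.11252612, -65.48574886]), 'wrist_force': array([-0.44019012, -0.63070983, -0.19093982]), 'wrist_torque': array([-0.01728577,  0.03872512, -0.01322047]), 'grip_width': 0.08535727599121552}
scene {'fx': 471.87839174729544, 'fy': 471.87839174729544, 'cx': 323.3969545946638, 'cy': 203.992169482556, 'k1': -0.06331794558051813, 'eye': array([-0.35770217,  0.54952126,  1.05742734]), 'orientation': array([ 4.84123724e+01,  4.37925784e-03, -1.23973250e+02])}
top {'fx': 431.3525709247117, 'fy': 431.3525709247117, 'cx': 313.3232855656148, 'cy': 195.1804163176546, 'k1': -0.10746183540491089, 'eye': array([-0.19215752,  0.06021965,  1.29640557]), 'orientation': array([ 30.58738013,  -0.09728706, -96.39116698])}
wrist {'fx': 278.60352029369767, 'fy': 278.60352029369767, 'cx': 318.2025569217346, 'cy': 202.31594984037602, 'k1': -0.01008352965312116, 'T_tool_cam': array([[ 9.99999630e-01,  4.85713436e-04, -7.09315274e-04,
        -2.90872326e-04],
       [-8.26153693e-04,  3.14795081e-01, -9.49159299e-01,
        -1.42040271e-01],
       [-2.37730466e-04,  9.49159534e-01,  3.14795366e-01,
         8.12371149e-02],
       [ 0.00000000e+00,  0.00000000e+00,  0.00000000e+00,
         1.00000000e+00]])}
```

View pics/top0.png

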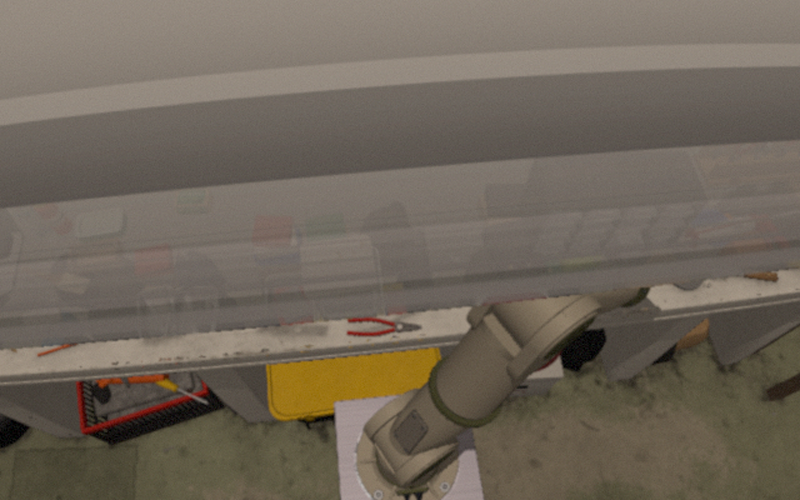

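View pics/scene0.png

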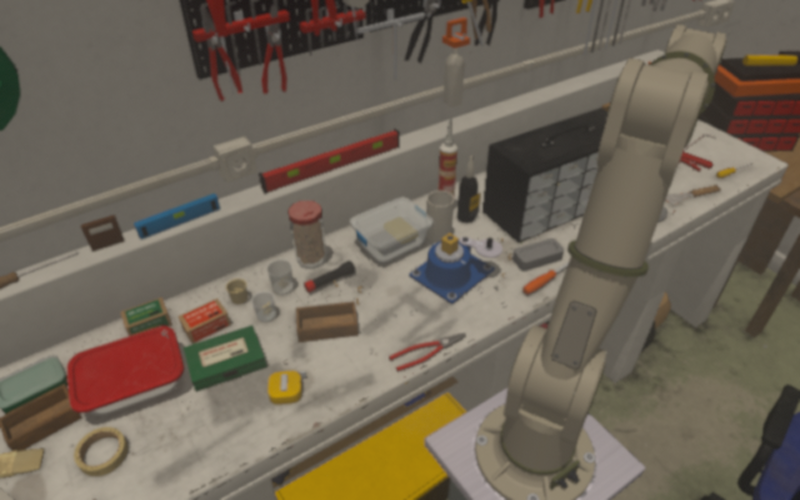

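The top camera is veiled by something overhead. The scene view (shown at 1.25x) has the socket at (447,268), brass head (450,243), knob (489,240), box (327,322), torch (330,277), tape (285,386) and grey case (538,253). Next I'll get rough positions.

```bash
python3 - <<'E'
from h import *
c=cam('scene')
for n,u,v,z in [('head',450,240,.132),('knob',489,239,.114),('boxc',327,318,.03),('boxL',297,322,.042),('boxR',357,316,.042),('torch',330,277,.015),('tape',285,384,.038),('case',538,252,.035),('bench edge',400,400,0),('plier',428,350,0),('orange',540,283,0),('blackcab',520,235,0),('cyl',440,245,0),('sockcornerL',411,277,0.012),('scFront',450,301,.012)]: print(n,atz(c,u/1.25,v/1.25,z).round(3))
im=cv2.imread('pics/raw_scene0.png')[160:280,230:470]; cv2.imwrite('pics/s0c.png',cv2.resize(im,None,fx=3.3,fy=3.3,interpolation=cv2.INTER_CUBIC))
st=robot.observe(); print(rot(st['ee_rot']).round(2)); print(cam('wrist',st)[1:])
E
```

```text
head [ 0.49  -0.156  0.132]
knob [ 0.456 -0.253  0.114]
boxc [0.519 0.177 0.03 ]
boxL [0.536 0.245 0.042]
boxR [0.475 0.121 0.042]
torch [0.652 0.098 0.015]
tape [0.397 0.343 0.038]
case [ 0.411 -0.393  0.035]
bench edge [0.251 0.15  0.   ]
plier [0.328 0.022 0.   ]
orange [ 0.345 -0.345  0.   ]
blackcab [ 0.519 -0.434  0.   ]
cyl [ 0.61  -0.221  0.   ]
sockcornerL [ 0.539 -0.076  0.012]
scFront [ 0.415 -0.107  0.012]
[[ 0.41 -0.    0.91]
 [-0.91  0.    0.41]
 [-0.   -1.   -0.  ]]
(array([[ 0.41469844,  0.86355142,  0.28688701],
       [-0.90995838,  0.39388656,  0.12972711],
       [-0.00097491, -0.31485287,  0.94913999]]), array([ 0.33304094, -0.53450426,  0.3723956 ]))
```

View pics/s0c.png

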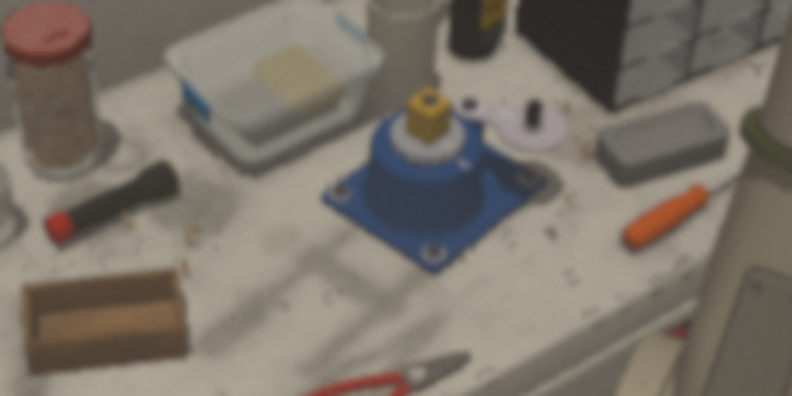

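The crop (3.3x, origin 230,160) shows the head top at (430,92), the knob at (535,102), the pivot at (470,103), and the white mark at (462,162) on the near-right rim. I'll move the wrist camera over the socket.

servo_tool(delta_pos=[[0.005,0.01,0.01],[0.015,0.03,0.03],[0.03,0.06,0.06],[0.045,0.09,0.07],[0.06,0.12,0.08],[0.075,0.15,0.08],[0.09,0.18,0.08],[0.105,0.21,0.08],[0.12,0.24,0.08],[0.135,0.27,0.08],[0.15,0.29,0.08],[0.16,0.31,0.08]], yaw=[0.02,0.06,0.12,0.19,0.26,0.33,0.4,0.47,0.54,0.6,0.65,0.7])

```text
time: 1.1
eef_pos: [0.4205, -0.2558, 0.312]
ee_rot: [-90.0, -0.0, -25.0]
wrist_force: [0.4, -0.6, -0.1]
grip_width: 0.0852
```

servo_tool(delta_pos=[[0.01,0.02,0],[0.02,0.04,0],[0.03,0.06,0],[0.04,0.08,0],[0.05,0.09,0],[0.05,0.095,0],[0.05,0.095,0]], yaw=[0,0,0,0,0,0,0])

```text
time: 1.68
eef_pos: [0.4694, -0.1621, 0.3115]
ee_rot: [-90.0, 0.0, -25.2]
wrist_force: [-1.0, -0.5, 0.7]
grip_width: 0.0852
```

```bash
python3 - <<'E'
from h import *
import pickle
st=snap('wrist','w1.png',s=1.25); pickle.dump(st,open('st1.p','wb')); print(st['eef_pos'],st['ee_rot'],st['q'],st['time'])
E
```

```text
[ 0.46939133 -0.16208507  0.31148055] [-8.99977374e+01  1.47128634e-02 -2.51873737e+01] [ 35.56758082   5.59311425 -21.90185395  89.02838374   2.08395353
  85.79665256 -11.58049863] 1.6833
```

View pics/w1.png

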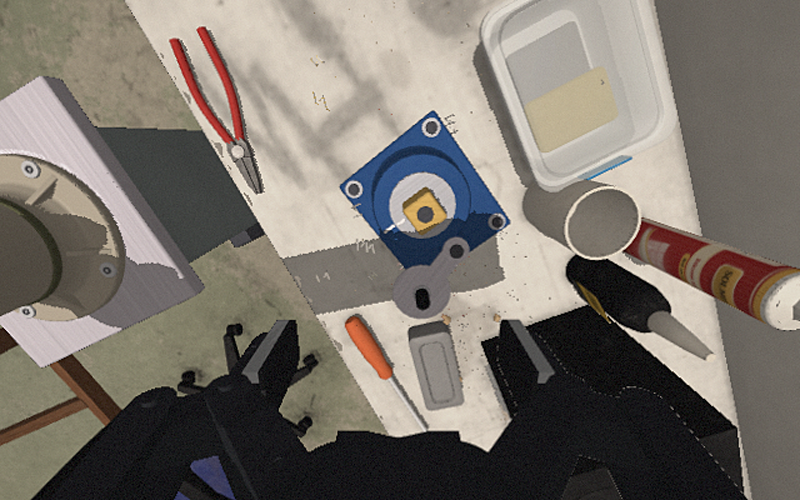

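The wrist view (1.25x) shows the plug head top at about (425,213), the pivot at (457,248), the knob (421,297), the white mark (397,227), and foot-plate corners at (433,112), (340,186), (510,222) and (405,268). Next are rough numbers and an enlarged crop.

```bash
python3 - <<'E'
from h import *
import pickle
st=pickle.load(open('st1.p','rb')); c=cam('wrist',st); s=cam('scene')
for n,u,v,z in [('head',425,213,.132),('knob',421,297,.114),('pivot',457,248,.09),('mark',397,227,.08),('c1',433,112,.012),('c2',340,186,.012),('c3',510,222,.012)]: print(n,atz(c,u/1.25,v/1.25,z).round(4))
q=lambda u,v:(230+u/3.3,160+v/3.3)
print('head',tri(ray(c,425/1.25,213/1.25),ray(s,*q(431,94)))); print('knob',tri(ray(c,421/1.25,290/1.25),ray(s,*q(535,101))))
im=cv2.imread('pics/raw_w1.png')[80:270,250:440]; cv2.imwrite('pics/w1c.png',cv2.resize(im,None,fx=3.15,fy=3.15,interpolation=cv2.INTER_CUBIC))
E
```

```text
head [ 0.4986 -0.1604  0.132 ]
knob [ 0.4575 -0.2464  0.114 ]
pivot [ 0.5139 -0.2204  0.09  ]
mark [ 0.4634 -0.1733  0.08  ]
c1 [ 0.554  -0.0806  0.012 ]
c2 [ 0.4138 -0.1103  0.012 ]
c3 [ 0.5917 -0.2452  0.012 ]
head (array([ 0.49760895, -0.16093806,  0.13825072]), [np.float64(0.00214202906123283), np.float64(0.00214202906123295)])
knob (array([ 0.45726599, -0.24802066,  0.11286911]), [np.float64(0.008455747856537155), np.float64(0.008455747856537167)])
```

View pics/w1c.png

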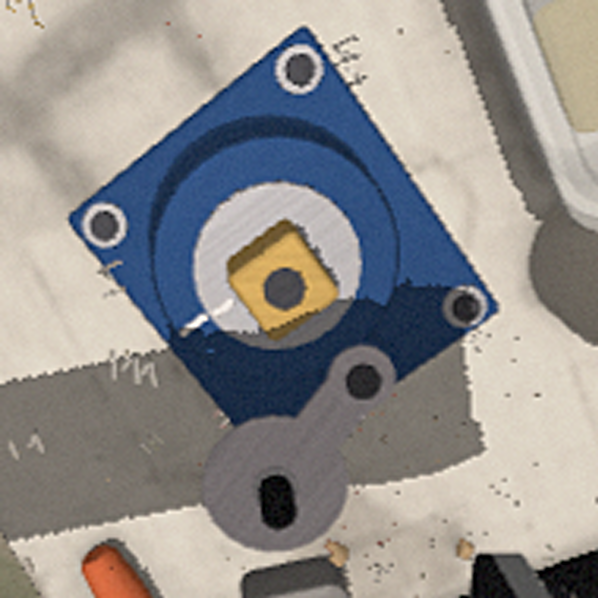

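The enlarged crop gives plate corners (303,27), (70,217) and (497,310). The head dimple is at (285,287), with top-face corners near (288,229), (338,293), (278,338) and (232,281). The pivot hole is at (363,380), the disc centre (275,483), and the knob top about (278,510). I'll fit the poses.

```bash
cat > fit.py <<'E'
from h import *
import pickle
from scipy.optimize import least_squares
st=pickle.load(open('st1.p','rb')); c=cam('wrist',st)
r=lambda u,v:np.array([250+u/3.15,80+v/3.15])
obs=[r(303,27),r(70,217),r(497,310),r(285,287),r(363,380),r(275,483),r(278,510),r(279,264)]
def f(p):
    x,y,t,a=p; M=np.array([[np.cos(t),-np.sin(t)],[np.sin(t),np.cos(t)]])
    k=np.array([-.064*np.sin(a),-.064+.064*np.cos(a)])
    L=[(.075,.07,.012),(-.075,.07,.012),(.075,-.105,.012),(0,0,.132),(0,-.064,.088),(*k,.086),(*k,.114),(0,0,.0915)]
    return np.concatenate([proj(c,[*(M@l[:2]+[x,y]),l[2]])-o for l,o in zip(L,obs)])
s=least_squares(f,[.5,-.16,.22,1.9],x_scale=[.01,.01,.1,.1])
x,y,t,a=s.x; print(s.x.round(4),np.degrees(t),s.fun.reshape(-1,2).round(1))
h=np.array([x,y])
for nm,p in zip('abcd',[(288,229),(338,293),(278,338),(232,281)]): 
    X=atz(c,*r(*p),.132)[:2]-atz(c,*r(285,287),.132)[:2]; print(nm,X.round(4),np.degrees(np.arctan2(X[1],X[0]))%90-45)
M=np.array([[np.cos(t),-np.sin(t)],[np.sin(t),np.cos(t)]])
pv=M@[0,-.064]+h; kn=pv+.064*np.array([-np.sin(a+t),np.cos(a+t)])
print('bore',h,'pivot',pv,'knob',kn)
E
python3 fit.py
python3 - <<'E'
from h import *
s=cam('scene')
q=lambda u,v:(230+u/3.3,160+v/3.3)
for n,u,v,z in [('TL',25,287,.042),('TR',180,272,.042),('BL',27,370,0),('BR',186,355,0),('FLtop',25,330,.042),('FRtop',186,318,.042)]: print(n,atz(s,*q(u,v),z).round(3))
E
```

```text
[ 0.4987 -0.1616  0.2171  1.8378] 12.441435145650066 [[ 1.1 -2.2]
 [-2.4  0.3]
 [ 2.5 -0. ]
 [ 0.1  0.1]
 [ 0.2  0. ]
 [-0.6  0.5]
 [-0.3  0.7]
 [-0.4  0.9]]
a [0.0097 0.0192] 18.31437146566278
b [ 0.017  -0.0105] 13.263033956202548
c [-0.0103 -0.0169] 13.521062630384634
d [-0.0169  0.0105] 13.254494433312857
bore [ 0.49873919 -0.16159056] pivot [ 0.51252745 -0.22408764] knob [ 0.45588426 -0.2538794 ]
TL [0.574 0.227 0.042]
TR [0.513 0.102 0.042]
BL [0.521 0.257 0.   ]
BR [0.458 0.131 0.   ]
FLtop [0.528 0.249 0.042]
FRtop [0.462 0.126 0.042]
```

Two views put the head top at z≈0.135, consistent with the stated 0.132. Head yaw is about 13.3° and the axis is at (0.4987, -0.1616). I'll move above it for a second wrist look.

servo_tool(delta_pos=[[0.005,0,-0.01],[0.012,0,-0.03],[0.018,0,-0.05],[0.025,0.0005,-0.07],[0.0295,0.0005,-0.09],[0.0295,0.0005,-0.1],[0.0295,0.0005,-0.105],[0.0295,0.0005,-0.105],[0.0295,0.0005,-0.105]], yaw=[0.08,0.18,0.28,0.38,0.48,0.57,0.64,0.672,0.672])

```text
time: 2.48
eef_pos: [0.4977, -0.1648, 0.2058]
ee_rot: [-90.0, 0.1, 13.1]
wrist_force: [0.0, -0.6, 0.3]
grip_width: 0.0854
```

```bash
python3 - <<'E'
from h import *
import pickle
st=snap('wrist','w2.png',(170,60,490,300),2.5); pickle.dump(st,open('st2.p','wb')); print(st['eef_pos'],st['ee_rot'],st['q'],st['time'])
c=cam('wrist',st); print([((proj(c,[.4987,-.1616,z])-[170,60])*2.5).round(1) for z in(.132,.092,.08)])
E
```

```text
[ 0.49771483 -0.16480229  0.20575284] [-89.99026874   0.09162345  13.08444226] [ 36.73246543  12.13877007 -25.34264449  95.55565627   5.41472445
  73.6008651   23.4310226 ] 2.4833
[array([375.1, 374.8]), array([374.6, 339.2]), array([374.5, 330.4])]
```

View pics/w2.png

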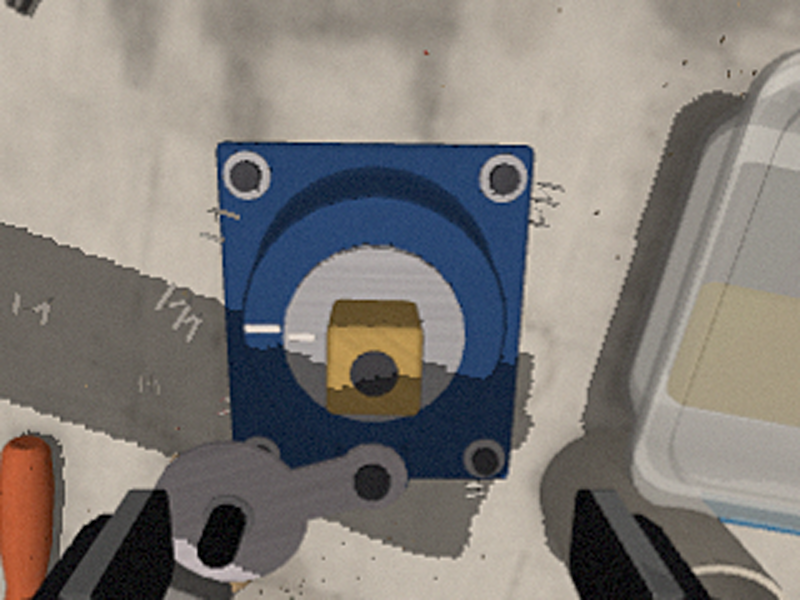

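The head top dimple is at (374.5,373) against a predicted (375,375). Faces are square to the image, the flange is centred at (375,333), and the knob top is about (217,546). I'll triangulate from both wrist views.

```bash
python3 - <<'E'
from h import *
import pickle
c1=cam('wrist',pickle.load(open('st1.p','rb')));c2=cam('wrist',pickle.load(open('st2.p','rb')))
r=lambda u,v:(250+u/3.15,80+v/3.15); g=lambda u,v:(170+u/2.5,60+v/2.5)
for n,a,b in [('head',(285,287),(374.5,373)),('knob',(278,510),(217,546)),('pivot',(363,380),(373,482)),('flange',(279,264),(375,333))]:
    x,e=tri(ray(c1,*r(*a)),ray(c2,*g(*b))); print(n,x.round(4),np.round(e,4))
print(atz(c2,*g(374.5,373),.132),atz(c2,*g(375,333),.092), robot.observe()['eef_pos'])
E
```

```text
head [ 0.4987 -0.1627  0.1272] [0.0001 0.0001]
knob [ 0.4553 -0.2582  0.1039] [0.0001 0.0001]
pivot [ 0.5125 -0.2243  0.0873] [0.0002 0.0002]
flange [ 0.4996 -0.1645  0.0737] [0.0001 0.0001]
[ 0.49834872 -0.1610267   0.132     ] [ 0.49828385 -0.15913337  0.092     ] [ 0.49810512 -0.16463744  0.20623347]
```

servo_tool(delta_pos=[[0,0.0025,-0.005],[0,0.0025,-0.015],[0,0.0025,-0.03],[0,0.0025,-0.045],[0,0.0025,-0.06],[0,0.0025,-0.075],[0,0.0025,-0.088],[0,0.0025,-0.098],[0,0.0025,-0.104],[0,0.0025,-0.107],[0,0.0025,-0.107],[0,0.0025,-0.107]], yaw=[0,0,0,0,0,0,0,0,0,0,0,0])

```text
time: 3.53
eef_pos: [0.4991, -0.1607, 0.0997]
ee_rot: [-90.0, -0.0, 13.1]
wrist_force: [-0.7, 0.3, -0.5]
grip_width: 0.0856
```

servo_tool(delta_pos=[[0,0,0],[0,0,0],[0,0,0],[0,0,0],[0,0,0],[0,0,0],[0,0,0],[0,0,0],[0,0,0],[0,0,0]], yaw=[0,0,0,0,0,0,0,0,0,0], jaw=0.02)

```text
time: 4.37
eef_pos: [0.4989, -0.1608, 0.0997]
ee_rot: [-90.0, -0.0, 13.1]
wrist_force: [-2.8, 1.5, 5.9]
grip_width: 0.0314
```

servo_tool(delta_pos=[[0,0,0],[0,0,0],[0,0,0],[0,0,0],[0,0,0],[0,0,0],[0,0,0],[0,0,0],[0,0,0],[0,0,0],[0,0,0],[0,0,0]], yaw=[-0.03,-0.08,-0.13,-0.18,-0.23,-0.28,-0.33,-0.38,-0.43,-0.48,-0.53,-0.58], jaw=0.02)

```text
time: 5.37
eef_pos: [0.4989, -0.1606, 0.0997]
ee_rot: [-90.0, -0.0, -20.2]
wrist_force: [-3.3, -0.3, 5.4]
grip_width: 0.0312
```

servo_tool(delta_pos=[[0,0,0],[0,0,0],[0,0,0],[0,0,0],[0,0,0],[0,0,0],[0,0,0],[0,0,0]], yaw=[-0.05,-0.1,-0.15,-0.2,-0.24,-0.26,-0.26,-0.26])

```text
time: 6.03
eef_pos: [0.4991, -0.1607, 0.0997]
ee_rot: [-90.0, -0.0, -34.9]
wrist_force: [-2.7, -0.7, 5.2]
grip_width: 0.0315
```

servo_tool(delta_pos=[[0,0,0.003],[0,0,0.008],[0,0,0.014],[0,0,0.02],[0,0,0.02]], yaw=[0,0,0,0,0])

```text
time: 6.45
eef_pos: [0.4992, -0.1605, 0.1203]
ee_rot: [-90.0, -0.0, -35.0]
wrist_force: [0.2, 0.8, -4.8]
grip_width: 0.0312
```

servo_tool(delta_pos=[[0,0,0.005],[0,0,0.015],[0,0,0.03],[0,0,0.045],[0,0,0.06],[0,0,0.075],[0,0.003,0.09],[0,0.01,0.105],[0,0.02,0.12],[0,0.035,0.135],[0,0.05,0.14],[0,0.065,0.14]], yaw=[0,0,0,0,0,0,0,0,0,0,0,0])

```text
time: 7.45
eef_pos: [0.4995, -0.095, 0.2619]
ee_rot: [-89.9, -0.2, -35.0]
wrist_force: [0.8, 0.1, -5.2]
grip_width: 0.0312
```

servo_tool(delta_pos=[[0,0.015,0],[0,0.03,0],[0,0.045,0],[0,0.06,0],[0,0.075,0],[0,0.09,0],[0,0.105,0],[0,0.12,0],[0,0.13,0],[0,0.135,0],[0,0.135,0],[0,0.135,0]], yaw=[0,0,0,0,0,0,0,0,0,0,0,0])

```text
time: 8.45
eef_pos: [0.4988, 0.0387, 0.2594]
ee_rot: [-90.0, -0.0, -35.0]
wrist_force: [0.8, -0.3, -5.3]
grip_width: 0.0314
```

```bash
python3 - <<'E'
from h import *
import pickle
st=snap('wrist','w3.png',s=1.25); pickle.dump(st,open('st3.p','wb')); print(st['eef_pos'],st['ee_rot'],st['q'],st['time'],st['grip_width'])
E
```

```text
[0.49881355 0.03874038 0.25939665] [-9.00232032e+01 -1.20640839e-02 -3.50173595e+01] [ 16.5703942    7.40170985 -27.13385778  93.92574319   3.45093253
  79.50623844 -46.01643696] 8.45 0.031422746914271056
```

View pics/w3.png

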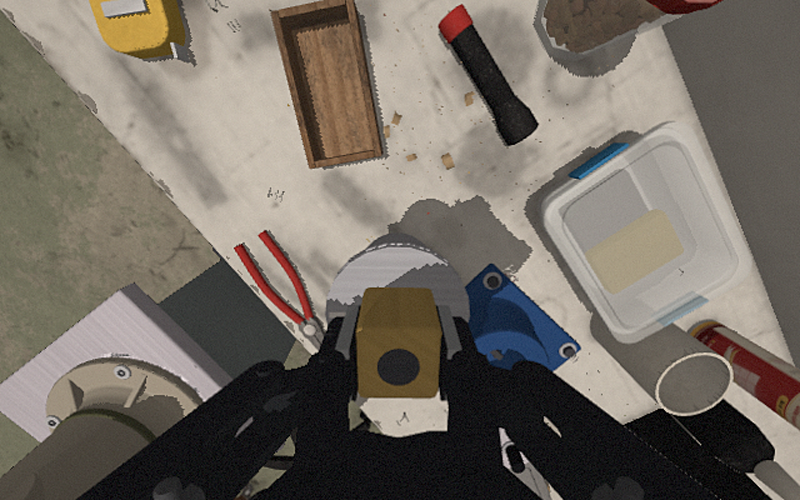

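The plug is held with the brass head at (398,345). The box is at (330,80) with its top edge cut off, the torch at (490,75) and the tape at (138,25). I'll centre the camera over the box.

servo_tool(delta_pos=[[-0.003,0.01,0],[-0.008,0.025,0],[-0.014,0.04,0],[-0.02,0.055,0],[-0.026,0.07,0],[-0.03,0.078,0],[-0.03,0.08,0],[-0.03,0.08,0],[-0.03,0.08,0]], yaw=[0,0,0,0,0,0,0,0,0])

```text
time: 9.25
eef_pos: [0.4692, 0.1183, 0.2592]
ee_rot: [-90.0, -0.0, -35.1]
wrist_force: [0.7, -0.7, -5.6]
grip_width: 0.031
```

```bash
python3 - <<'E'
from h import *
import pickle
st=snap('wrist','w4.png',(220,20,460,200),3.3); pickle.dump(st,open('st4.p','wb')); print(st['eef_pos'],st['ee_rot'],st['q'],st['time'],st['grip_width'])
E
```

```text
[0.46923293 0.11828361 0.25924729] [-9.00169877e+01 -2.00020134e-02 -3.50804145e+01] [ 11.2360416    5.54024124 -31.17257058  96.01612462   2.94220715
  79.25587084 -55.44734397] 9.25 0.03099712292104042
```

View pics/w4.png

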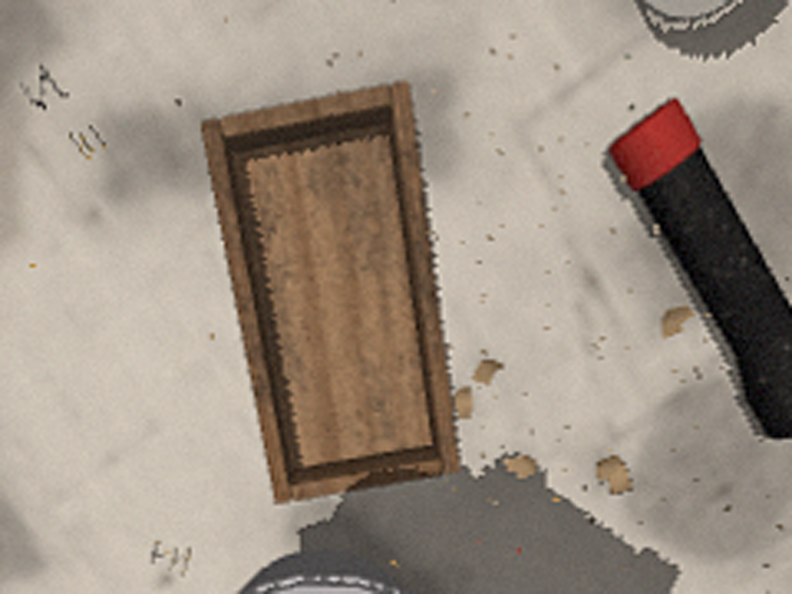

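Box rim corners in the crop (3.3x) are (203,122), (408,84), (459,470) and (277,502). Inner floor corners are (246,157), (392,133), (434,445) and (299,468). The torch is well clear to the right.

```bash
python3 - <<'E'
from h import *
import pickle
from scipy.optimize import least_squares
c=cam('wrist',pickle.load(open('st4.p','rb'))); c3=cam('wrist',pickle.load(open('st3.p','rb')))
r=lambda u,v:np.array([220+u/3.3,20+v/3.3])
P=[(203,122),(408,84),(459,470),(277,502)]; F=[(246,157),(392,133),(434,445),(299,468)]
W=np.array([atz(c,*r(*p),.042) for p in P]); G=np.array([atz(c,*r(*p),.005) for p in F])
for A in(W,G): print(A.round(4),A.mean(0),[np.linalg.norm(A[i]-A[i-1]).round(4) for i in range(4)],[np.degrees(np.arctan2(*(A[a]-A[b])[1::-1])).round(1) for a,b in((0,3),(1,2))])
print(tri(ray(c,*r(*P[3])),ray(c3,311/1.25,167/1.25)),tri(ray(c,*r(*P[2])),ray(c3,382/1.25,156/1.25)))
t=atz(c,*r(690,290),.02);print('torch',t, atz(c,*r(775,435),.02))
E
```

```text
[[0.5149 0.257  0.042 ]
 [0.5805 0.2255 0.042 ]
 [0.5223 0.1011 0.042 ]
 [0.4563 0.1319 0.042 ]] [0.51851682 0.17886088 0.042     ] [np.float64(0.1381), np.float64(0.0728), np.float64(0.1373), np.float64(0.0729)] [np.float64(64.9), np.float64(64.9)]
[[0.5211 0.2448 0.005 ]
 [0.5727 0.219  0.005 ]
 [0.52   0.1078 0.005 ]
 [0.4667 0.1331 0.005 ]] [0.52013539 0.17617529 0.005     ] [np.float64(0.1243), np.float64(0.0577), np.float64(0.1231), np.float64(0.059)] [np.float64(64.0), np.float64(64.7)]
(array([0.45674959, 0.13194952, 0.04036033]), [np.float64(0.0008052603820649004), np.float64(0.0008052603820649983)]) (array([0.52235334, 0.09962479, 0.03581088]), [np.float64(0.00010226372626188183), np.float64(0.0001022637262618461)])
torch [0.63565982 0.1039193  0.02      ] [0.63764686 0.03313943 0.02      ]
```

```bash
python3 - <<'E'
from h import *
import pickle
st=pickle.load(open('st3.p','rb'));c=cam('wrist',st)
for dz in(.03,.0323,.035): print(proj(c,np.array(st['eef_pos'])+[0,0,dz])*1.25)
E
```

```text
[397.90354879 363.33461674]
[397.91308081 367.12926058]
[397.92468544 371.74882984]
```

servo_tool(delta_pos=[[0.005,0.006,0],[0.012,0.015,-0.005],[0.02,0.025,-0.015],[0.03,0.036,-0.025],[0.04,0.048,-0.04],[0.047,0.056,-0.055],[0.05,0.06,-0.07],[0.05,0.06,-0.08],[0.05,0.06,-0.09],[0.05,0.06,-0.1],[0.05,0.06,-0.1],[0.05,0.06,-0.1]], yaw=[0,0,0,0,0,0,0,0,0,0,0,0])

```text
time: 10.3
eef_pos: [0.5187, 0.1788, 0.1591]
ee_rot: [-90.0, 0.0, -35.0]
wrist_force: [-0.2, -0.1, -5.1]
grip_width: 0.0314
```

```bash
python3 - <<'E'
from h import *
import pickle
st=snap('scene','s5.png',(200,190,360,310),5); print(st['eef_pos'],st['ee_rot'])
c=cam('scene'); q=lambda X:((proj(c,X)-[200,190])*5).round()
print(q([.519,.178,.042]),q(np.array(st['eef_pos'])-[0,0,.0757]))
E
```

```text
[0.51866354 0.17884001 0.15905565] [-9.00372957e+01  1.79273732e-02 -3.50433736e+01]
[305. 309.] [298. 260.]
```

View pics/s5.png

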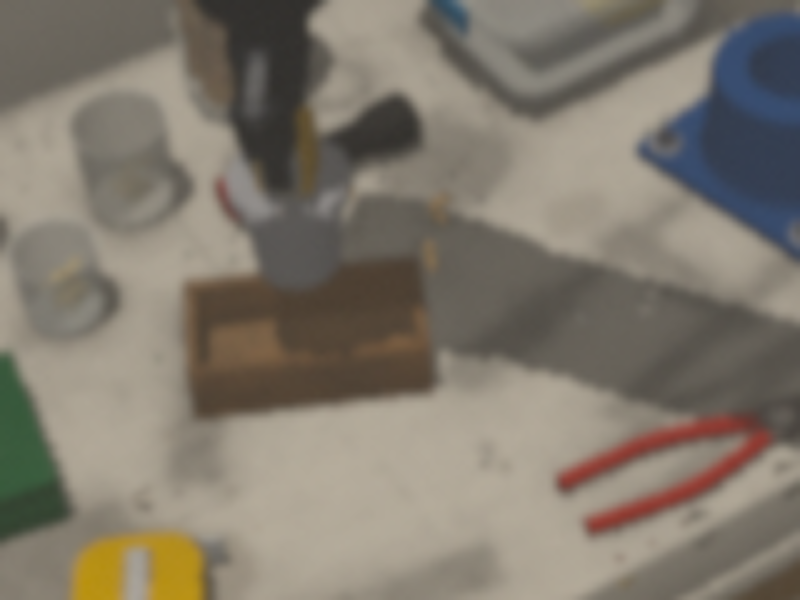

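The scene crop (5x) shows the plug hanging upright over the box with its foot at about (297,265). The box centre is about (307,312) against a predicted (305,309). I'll lower it.

servo_tool(delta_pos=[[0,0,-0.008],[0,0,-0.018],[0,0,-0.028],[0,0,-0.038],[0,0,-0.048],[0,0,-0.056],[0,0,-0.063],[0,0,-0.068],[0,0,-0.071],[0,0,-0.073],[0,0,-0.074],[0,0,-0.074]], yaw=[0,0,0,0,0,0,0,0,0,0,0,0])

```text
time: 11.35
eef_pos: [0.519, 0.1794, 0.0854]
ee_rot: [-90.0, -0.0, -35.0]
wrist_force: [-0.7, 0.2, -5.0]
grip_width: 0.0313
```

servo_tool(delta_pos=[[0,0,-0.001],[0,0,-0.002],[0,0,-0.003],[0,0,-0.003]], yaw=[0,0,0,0])

```text
time: 11.68
eef_pos: [0.5188, 0.1793, 0.0822]
ee_rot: [-90.0, 0.0, -35.0]
wrist_force: [-0.7, 1.2, -4.9]
grip_width: 0.0315
```

servo_tool(delta_pos=[[0,0,-0.0005],[0,0,-0.001],[0,0,-0.0015],[0,0,-0.0015]], yaw=[0,0,0,0])

```text
time: 12.02
eef_pos: [0.5189, 0.1794, 0.0809]
ee_rot: [-90.0, -0.0, -35.0]
wrist_force: [-0.0, 0.6, -5.3]
grip_width: 0.0314
```

servo_tool(delta_pos=[[0,0,-0.0005],[0,0,-0.001],[0,0,-0.001]], yaw=[0,0,0])

```text
time: 12.27
eef_pos: [0.519, 0.1797, 0.0808]
ee_rot: [-90.0, -0.0, -35.0]
wrist_force: [-3.4, -1.4, 5.3]
grip_width: 0.0313
```

servo_tool(delta_pos=[[0,0,-0.0005],[0,0,-0.001],[0,0,-0.001]], yaw=[0,0,0])

```text
time: 12.52
eef_pos: [0.5191, 0.1799, 0.0807]
ee_rot: [-90.0, -0.1, -35.0]
wrist_force: [-6.6, -2.2, 13.4]
grip_width: 0.0312
```

The foot is on the floor at TCP z 0.0808, as computed. I'll ease off and release.

servo_tool(delta_pos=[[0,0,0.001],[0,0,0.0015],[0,0,0.0015]], yaw=[0,0,0])

```text
time: 12.77
eef_pos: [0.519, 0.1796, 0.0808]
ee_rot: [-90.0, -0.0, -35.0]
wrist_force: [-3.0, 0.3, 4.8]
grip_width: 0.0312
```

servo_tool(delta_pos=[[0,0,0],[0,0,0],[0,0,0],[0,0,0],[0,0,0],[0,0,0],[0,0,0],[0,0,0]], yaw=[0,0,0,0,0,0,0,0], jaw=0.0854)

```text
time: 13.43
eef_pos: [0.5189, 0.1794, 0.0803]
ee_rot: [-90.0, 0.0, -35.0]
wrist_force: [0.5, 0.0, 0.0]
grip_width: 0.0857
```

servo_tool(delta_pos=[[0,0,0.006],[0,0,0.016],[0,0,0.03],[0,0,0.05],[0,0,0.075],[0,0,0.1],[0,0,0.125],[0,0,0.15],[-0.005,-0.015,0.165],[-0.01,-0.035,0.17],[-0.015,-0.055,0.17],[-0.02,-0.08,0.17]], yaw=[0,0,0,0,0,0,0,0,0,0,0,0])

```text
time: 14.43
eef_pos: [0.4987, 0.1001, 0.2522]
ee_rot: [-89.9, -0.1, -34.9]
wrist_force: [-0.0, -0.3, 0.3]
grip_width: 0.0854
```

Now I'll go over to the knob, turning to yaw 12° with the jaws part-closed.

servo_tool(delta_pos=[[-0.002,-0.01,0],[-0.005,-0.03,0],[-0.008,-0.06,0],[-0.012,-0.09,0],[-0.015,-0.12,0],[-0.02,-0.15,0],[-0.023,-0.18,0],[-0.027,-0.21,0],[-0.03,-0.24,0],[-0.034,-0.27,-0.005],[-0.038,-0.3,-0.01],[-0.04,-0.325,-0.015]], yaw=[0.03,0.1,0.17,0.24,0.31,0.39,0.47,0.55,0.63,0.71,0.78,0.82], jaw=0.05)

```text
time: 15.43
eef_pos: [0.4582, -0.228, 0.2365]
ee_rot: [-90.1, -0.1, 12.1]
wrist_force: [0.9, 0.1, 0.5]
grip_width: 0.0495
```

servo_tool(delta_pos=[[-0.001,-0.012,-0.008],[-0.002,-0.022,-0.018],[-0.003,-0.028,-0.028],[-0.003,-0.031,-0.035],[-0.003,-0.031,-0.035],[-0.003,-0.031,-0.035]], yaw=[0,0,0,0,0,0])

```text
time: 15.93
eef_pos: [0.456, -0.2552, 0.1998]
ee_rot: [-89.9, 0.0, 12.1]
wrist_force: [-0.2, 0.6, 0.4]
grip_width: 0.05
```

```bash
python3 - <<'E'
from h import *
import pickle
st=snap('wrist','w6.png',(200,90,440,270),3.3); pickle.dump(st,open('st6.p','wb')); print(st['eef_pos'],st['ee_rot'],st['q'],st['time'],st['grip_width'])
c=cam('wrist',st); print([((proj(c,p)-[200,90])*3.3).round(1) for p in([.4559,-.2539,.114],[.4553,-.2582,.114],[.5125,-.224,.088])])
E
```

```text
[ 0.45599457 -0.25517391  0.19981026] [-8.99236702e+01  3.92237024e-02  1.20588281e+01] [ 39.85201135  11.30049546 -16.1591138   96.65898695   3.23614641
  72.57901595  35.07510179] 15.9333 0.04998480817460955
[array([389.9, 386.3]), array([384.3, 400.9]), array([607., 298.])]
```

View pics/w6.png

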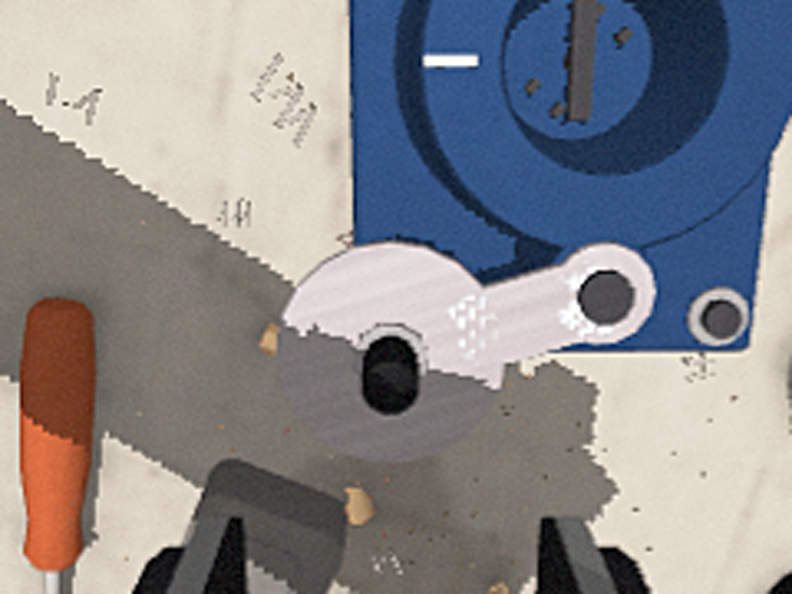

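The knob's top centre at (390,387) matches the prediction (389.9,386.3), and so does the pivot (606,297). I'll descend and grip it.

servo_tool(delta_pos=[[0,0.001,-0.006],[0,0.001,-0.018],[0,0.001,-0.032],[0,0.001,-0.046],[0,0.001,-0.06],[0,0.001,-0.074],[0,0.001,-0.086],[0,0.001,-0.095],[0,0.001,-0.101],[0,0.001,-0.105],[0,0.001,-0.105],[0,0.001,-0.105]], yaw=[0,0,0,0,0,0,0,0,0,0,0,0])

```text
time: 16.98
eef_pos: [0.4561, -0.2557, 0.0957]
ee_rot: [-90.0, -0.0, 12.0]
wrist_force: [0.2, -0.3, 0.3]
grip_width: 0.0502
```

servo_tool(delta_pos=[[0,0,0],[0,0,0],[0,0,0],[0,0,0],[0,0,0],[0,0,0],[0,0,0],[0,0,0]], yaw=[0,0,0,0,0,0,0,0], jaw=0.01)

```text
time: 17.65
eef_pos: [0.456, -0.2562, 0.096]
ee_rot: [-90.1, -0.0, 12.0]
wrist_force: [-2.8, -1.0, 5.2]
grip_width: 0.014
```

```bash
python3 - <<'E'
from h import *
st=robot.observe(); p=st['eef_pos'][:2]; print(st['eef_pos'],st['wrist_force'],st['grip_width'])
pv=np.array([.5125,-.2241]); d=p-pv; a0=np.degrees(np.arctan2(d[1],d[0]))%360; print(a0,np.hypot(*d))
for a in np.linspace(a0,102.4,23)[1:]:
    t=np.radians(a); print((pv+.064*np.array([np.cos(t),np.sin(t)])-p).round(4).tolist(),end=', ')
E
```

```text
[ 0.4559769  -0.25616364  0.09595442] [-2.8094421  -1.00893274  5.2354673 ] 0.014023636507846948
209.56477170188097 0.06498413930283453
[-0.0016, 0.0053], [-0.0037, 0.0104], [-0.0053, 0.0156], [-0.0065, 0.0209], [-0.0072, 0.0263], [-0.0075, 0.0317], [-0.0073, 0.0371], [-0.0066, 0.0425], [-0.0055, 0.0478], [-0.0039, 0.0531], [-0.0019, 0.0581], [0.0005, 0.063], [0.0033, 0.0676], [0.0065, 0.072], [0.0101, 0.0761], [0.014, 0.0799], [0.0182, 0.0833], [0.0227, 0.0864], [0.0275, 0.0891], [0.0324, 0.0913], [0.0375, 0.0932], [0.0428, 0.0946],
```

servo_tool(delta_pos=[[-0.001,0.002,0],[-0.0016,0.005,0],[-0.0037,0.01,0],[-0.0053,0.015,0],[-0.0065,0.02,0],[-0.0072,0.0255,0],[-0.0075,0.031,0],[-0.0073,0.0363,0],[-0.0066,0.0415,0],[-0.0055,0.0468,0],[-0.0039,0.052,0],[-0.0019,0.057,0]], yaw=[0,0,0,0,0,0,0,0,0,0,0,0])

```text
time: 18.65
eef_pos: [0.4534, -0.1984, 0.0959]
ee_rot: [-90.0, 0.0, 12.0]
wrist_force: [-5.0, 0.8, 9.0]
grip_width: 0.0132
```

servo_tool(delta_pos=[[0.0024,0.005,0],[0.0052,0.0095,0],[0.0084,0.0138,0],[0.012,0.0178,0],[0.016,0.0215,0],[0.02,0.025,0],[0.0246,0.028,0],[0.0294,0.0306,0],[0.0343,0.0328,0],[0.0394,0.0345,0],[0.0425,0.0355,0],[0.0425,0.0355,0]], yaw=[0,0,0,0,0,0,0,0,0,0,0,0])

```text
time: 19.65
eef_pos: [0.4977, -0.1623, 0.096]
ee_rot: [-90.0, -0.1, 12.0]
wrist_force: [0.5, 2.1, 5.8]
grip_width: 0.0133
```

Next I'll press gently against the stop along the closing tangent.

servo_tool(delta_pos=[[0.001,0.0002,0],[0.002,0.0004,0],[0.003,0.0006,0],[0.003,0.0006,0]], yaw=[0,0,0,0])

```text
time: 19.98
eef_pos: [0.4982, -0.1622, 0.0958]
ee_rot: [-90.0, 0.2, 12.0]
wrist_force: [-9.6, 2.2, 13.4]
grip_width: 0.0132
```

servo_tool(delta_pos=[[0.001,0.0002,0],[0.002,0.0004,0],[0.002,0.0004,0]], yaw=[0,0,0])

```text
time: 20.23
eef_pos: [0.4984, -0.1622, 0.0957]
ee_rot: [-89.9, 0.3, 11.9]
wrist_force: [-17.5, 1.2, 19.2]
grip_width: 0.0137
```

It's on the stop: 17 N with no further travel. I'll ease off, open and rise.

servo_tool(delta_pos=[[-0.001,0,0],[-0.002,-0.0004,0],[-0.003,-0.0006,0],[-0.003,-0.0006,0]], yaw=[0,0,0,0])

```text
time: 20.57
eef_pos: [0.498, -0.1622, 0.0959]
ee_rot: [-90.0, 0.0, 12.0]
wrist_force: [-5.3, 1.7, 9.2]
grip_width: 0.0133
```

servo_tool(delta_pos=[[0,0,0],[0,0,0],[0,0,0],[0,0,0],[0,0,0],[0,0,0]], yaw=[0,0,0,0,0,0], jaw=0.06)

```text
time: 21.07
eef_pos: [0.4984, -0.1627, 0.0951]
ee_rot: [-90.0, 0.0, 12.0]
wrist_force: [-0.1, 0.2, -0.2]
grip_width: 0.0601
```

servo_tool(delta_pos=[[0,0,0.006],[0,0,0.018],[0,0,0.035],[0,0,0.055],[0,0,0.075],[0,0,0.095],[0,0,0.115],[0,0,0.125],[0,0,0.13],[0,0,0.13],[0,0,0.13]], yaw=[0,0,0,0,0,0,0,0,0,0,0])

```text
time: 21.98
eef_pos: [0.4981, -0.1627, 0.2245]
ee_rot: [-90.0, 0.1, 12.0]
wrist_force: [0.0, -0.1, -0.2]
grip_width: 0.0604
```

```bash
python3 - <<'E'
from h import *
import pickle
st=snap('wrist','w7.png'); pickle.dump(st,open('st7.p','wb')); print(st['eef_pos'],st['time'],st['wrist_force'])
snap('scene','s7.png')
a=cv2.imread('pics/raw_w7.png')[110:270,220:420]; b=cv2.imread('pics/raw_scene0.png'); b=cv2.imread('pics/raw_s7.png')[150:330,190:440]
a=cv2.resize(a,None,fx=2,fy=2,interpolation=2); b=cv2.resize(b,None,fx=1.6,fy=1.6,interpolation=2)
h=max(a.shape[0],b.shape[0]); o=np.zeros((h,800,3),np.uint8); o[:a.shape[0],:400]=a; o[:b.shape[0],400:400+b.shape[1]]=b; cv2.imwrite('pics/fin.png',o)
c=cam('wrist',st); print([((proj(c,p)-[220,110])*2).round(1) for p in([.4987,-.1616,.114],[.4987,-.1616,.086],[.4987,-.1616,.08],[.5125,-.224,.088])])
E
```

```text
[ 0.49809758 -0.16267683  0.22448737] 21.9833 [ 0.0099645  -0.10744538 -0.17386673]
[array([197.7, 177.5]), array([197.6, 161.2]), array([197.6, 158.1]), array([198.6, 272.8])]
```

View pics/fin.png

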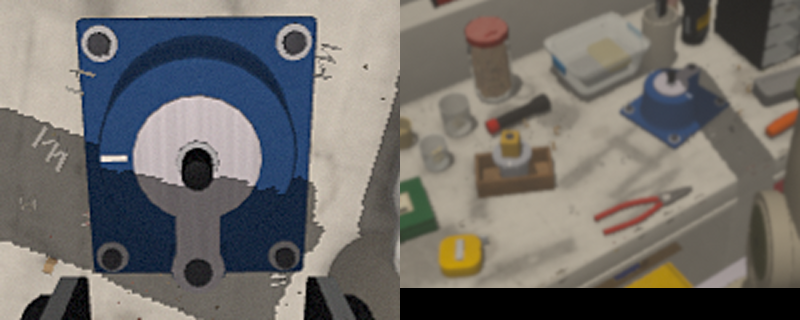

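The final view shows the cover disc centred at (197,158) over the bore, with its arm in line with the pivot (198,272). The plug stands upright in the box at (513,160). The torch, tape and case are unmoved.

```bash
python3 -c "
from plant import robot
print(robot.close_job(), robot.observe()['time'])"
```

```text
the job is handed in; nothing more can be done
the job is handed in; nothing more can be done
```

I handed the job in after about 22 s of the 64 s, and every step went as asked. I twisted the plug about 48° to free it and lifted it straight out. I lowered it into the wooden box until the foot touched the floor, let go, then swung the dust cover closed over the bore.

- **Plug:** it came free with only its own weight on the wrist (about 5 N). The foot met the box floor at the height I had worked out, with a brief push of 13 N that I eased off before letting go. The last picture shows it upright in the box.
- **Dust cover:** at about 17 N along the closing direction it moved no further, so it is against its stop. In the last picture the disc is centred over the bore to within about 1 mm.
- **Bystanders:** the torch, tape measure and grey case looked unmoved by eye. Nothing was touching the gripper at the end.
- **Checks that disagreed:**
  - Heights measured from the two wrist views came out low: the head at 127 mm against 132, the knob 104 against 114, and the flange about 74 against 92. The scene and first wrist views had put the head at 138 mm and the knob at 113 mm. I used the stated heights, and the touchdown and grasps bore them out.
  - The 16 mm knob read 13 to 14 mm between the jaws.
  - The top camera was blocked, so I did not use it.

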